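# Put the round file under the bench magnifier

## Robot

A 7-joint arm with a two-finger parallel gripper is mounted at the origin on the work surface. World frame = base frame: x ahead of the robot, y to its left, z up, the work surface at z = 0. Lengths are in m, angles in rad, forces in N, time in s.
With the tool pointing down it reaches from about 0.425 to 0.875 m from the base axis. Payload 4.7 kg.
Tool frame: the origin (TCP) lies midway between the tips of the shut fingers; the grasp point (between the pads) lies 19 mm behind it; z points along the fingers, x is the direction in which the jaws open and shut, and the axes are right-handed (so a half turn about z gives the same grasp; the last joint's range is limited). The gripper opens to 87 mm and grips with 3 to 60 N. Pads are 19 mm wide; open, the fingers measure 117 mm over their backs; the gripper's body (75 mm by 190 mm) begins 51 mm behind the grasp point.
Start: joints at [-1.203, 0.321, -0.07, 1.45, 0.023, 1.371, -0.057], TCP at [0.225, 0.61, 0.223] pointing down, gripper open.
Joint ranges: [-2.86, 2.86], [-0.3, 2.09], [-1.38, 1.24], [0.06, 2.45], [-1.56, 4.7], [0.09, 2.05], [-2.69, 2.69]. Speed limits (rad/s): [2.57, 2.57, 3.14, 3.14, 3.14, 3.14, 3.14].

## Interface

Orientations are given as a rotation vector (axis times angle).
In Python, from bench import get_state, eyes, ticket gives the robot as it stands.
- The arm moves only by the tool carry_out, never from a script. Its argument "motion" is a list of rows, each a list of 2 entries, a list of its own where there are three numbers: the shift along the world's x, y, z in m, then the turn about the world's z in rad. A call has 1 to 20 rows; each row is the pose to reach, as a shift and turn from the pose commanded when the call began; what a row does not reach only later rows make up. A row lasts 1/10 s, in which the tool goes at most 50 mm and 8.59 degrees, less where a joint would pass 70% of its speed; a pose out of reach is approached as far as the arm can. A call with a gripper value outside its range is refused whole. "grip" is the gripper command: -1 is fully open, 1 is shut, values between are in proportion, set as the call begins (left out, the last holds). The fingers move at their own pace and stop on an object; "squeeze" is the grip in N (left out, the last holds). Time passes only in rows, so rows that repeat a pose let the fingers close. It gives the time, the measured TCP pose, the force and the opening at its end, in the units of the state.
- get_state(): the state, without advancing time (a new reading comes with each control period).
- eyes.get_image(name): name is "side" or "top"; returns a dict with "pixels" (420x560x3 uint8, blue, green, red), "mtx" (3x3 intrinsics, pixels), "dist_coeffs" ([k1, k2, p1, p2, k3] as OpenCV has them; the pictures are not rectified), "extrinsics" (4x4, takes a point from camera to world coordinates). Camera axes: x right, y down, z forward; pixel columns grow to the right and rows downward; lengths in m; the calibration is good to about 2 mm. A picture is of the moment at which its call begins. There is no depth.
- ticket.close_job(): hands the job in, once; it reports no verdict.
The state is a dict: "time": time; "joint_positions": joint angles; "qd": joint speeds; "joint_torque": joint torques, N m; "position": TCP position; "tool_rot": TCP orientation; "ft_force": force on the tool from outside, world axes, zero at the start; "torque": the same for the moment, N m; "grip_width": opening from 0.0 (shut) to 1.0 (fully open).
Only numpy, scipy, OpenCV 4.12 (cv2) and the standard library are available. Lean on these libraries where they do the work, as an engineer would, in place of code of your own. Each camera call takes 0.05 s, during which the arm holds its last target. There are 200 camera calls.

## Task

Pull the round file out of its leaning tube in the tool holder and lay it gently in the sloping V cradle of the inspection stand, with the handle overhanging the high end and the tip right up against the end stop. Swing the magnifier so that its lens stands over the middle of the cradle, and leave it there. Leave the burnisher in its tube and the block, tin and hammer where they are.

Things in the scene. Friction and masses are not known exactly. Their poses are not given: they have to be found in the camera images.
- file: round file: steel blade 12 mm thick, 105 mm long (last 6 mm taper to 7 mm), brass ferrule 27 mm thick, 14 mm long, then a plain wooden handle 26 mm thick, 76 mm long. Origin on the axis where blade meets ferrule; z along the axis to the handle end (blade z = -105 to 0, handle 0 to 90). 0.14 kg, balance point 26 mm into the blade. In either tube of the holder, ferrule on the tube's mouth
- file_grip (a point): the point on the file's axis 50 mm from the shoulder, mid-handle
- file_tip (a point): the end of the file's blade, on its axis
- burnisher: the other tool in the holder: same 12 mm shank (90 mm) and ferrule, but a short mushroom-shaped wooden knob, 38 mm wide, the whole grip 56 mm long; origin and axes as for the file. Stays where it is
- holder: wooden holder, fixed: base 120 x 170 x 24 mm, two steel tubes side by side (outside 26 mm, bore 20 mm, 118 mm long) leaning 30 degrees from vertical, mouths towards the holder's -x. Origin on the table under the base; mouths' centres at (-59, +45, 122) and (-59, -45, 122) mm, bores 114 mm deep along the tube
- stand: inspection stand, fixed: steel board 270 x 130 x 12 mm with the cradle and, at its far end, an 18 mm post 200 mm high that carries the magnifier. Origin on the table under the cradle's origin; the post is at x = +150 mm; z up
- cradle: wooden 90-degree V groove on the stand, sloping 25 degrees down to the post. Origin: 90 mm above the table, where the axis of a resting 12 mm blade lies; x down the slope along the groove, y across, z square to the slope. Groove x = -57 to 45 mm, 34 mm wide at its mouth at z = 8; end stop plate 40 mm wide, face at x = 45, top at z = 15. File home: shoulder at x = -60, handle in the air
- magnifier (a joint): angle of the magnifier arm about its upright hinge on the post (rad): 0 with the lens over the cradle's middle, positive with the lens swung to the stand's +y side; range -1.3 to 1.3, stiff (about 0.45 N m), stays where it is left
- magnifier_hinge (a point): the hinge axis at the height of the arm, 210 mm above the table
- lens (a point): centre of the round lens (rim 104 mm outside diameter, 12 mm thick), 150 mm from the hinge
- lens_knob (a point): upright round black knob at the lens rim's outer end, to move the arm by: 22 mm in diameter, standing free from 8 mm above the arm's mid-height to 46 mm above it; this point is on its axis 30 mm above the arm's mid-height, 207 mm from the hinge
- block: wooden block 120 x 50 x 40 mm, loose, origin under its centre
- tin: flat aluminium tin 70 mm in diameter, 35 mm high, loose, origin under its centre
- hammer: small hammer 200 mm long lying on the table, loose
Mind the look-alikes: they are no part of the job. There is more than one size of the holder; the job needs the middle-sized.

How it is judged:
On the way, in this order (a step that is already met when the one before it is completed fails the run):
1. the file is out of the holder, in the fingers (z of file_tip in the frame of holder above 0.125 m and contact force between the fingers and file above 1 N), for 0.05 s.
2. the file lies in the cradle, tip against the stop, released (x of file_tip in the frame of cradle between 0.04 and 0.048 m and y of file_tip in the frame of cradle between -0.005 and 0.005 m and z of file_tip in the frame of cradle between -0.006 and 0.006 m and y of file in the frame of cradle between -0.006 and 0.006 m and z of file in the frame of cradle between -0.006 and 0.006 m and contact force between the fingers and file below 0.1 N), for 0.3 s.
At the end, for the whole second after the job is handed in: The file lies at rest in the V cradle, its tip within 5 mm of the end stop, blade axis within 5 to 6 mm of the groove's line at the tip and at the shoulder; the lens centre is within 25 mm, seen from above, of the cradle's origin, the arm at rest (x of file_tip in the frame of cradle between 0.04 and 0.048 m and y of file_tip in the frame of cradle between -0.005 and 0.005 m and z of file_tip in the frame of cradle between -0.006 and 0.006 m and y of file in the frame of cradle between -0.006 and 0.006 m and z of file in the frame of cradle between -0.006 and 0.006 m and linear speed of file below 0.01 m/s and horizontal distance between lens and cradle below 0.025 m and velocity of joint magnifier between -0.03 and 0.03 rad/s); the robot touches nothing.
It fails at once if the file is pressed or dropped on the cradle with more than 40 N (contact force between file and cradle above 40 N).
It fails at once if the burnisher is displaced by more than 20 mm (distance of burnisher from where it was at the start of the episode above 0.02 m).
It fails at once if the block is displaced by more than 30 mm (distance of block from where it was at the start of the episode above 0.03 m).
It fails at once if the tin is displaced by more than 30 mm (distance of tin from where it was at the start of the episode above 0.03 m).
It fails at once if the hammer is displaced by more than 30 mm (distance of hammer from where it was at the start of the episode above 0.03 m).
It also fails if it takes over 64 s, if anything falls off the work surface, if the arm or the gripper's body presses on something with over 40 N, if the wrist force passes 120 N, or if a joint passes its speed limit or range.

## Working session

There is one attempt and no reset: what is moved stays moved. The work goes in short steps, Python scripts to look and compute and a tool call to move; the robot and the scene stay as the last step left them, time stands still between calls to the robot, and variables do not carry over. Pictures are saved under pics/ and viewed, about 8 in all and at most 12, crops included, and the job is handed in when it is done.

Besides the shell and the picture viewer there is one more tool, called by a JSON object that holds its "op" and its "data", one argument or row to a line. carry_out: Moves the arm, as the interface text tells. Its arguments: {"type":"object","properties":{"motion":{"type":"array","items":{"type":"array"}},"grip":{"type":"number"},"squeeze":{"type":"number"}},"required":["motion"]}

```bash
ls; mkdir -p pics; python3 - <<'E'
from bench import get_state, eyes
import cv2,numpy as np
s=get_state();print(s)
for n in("side","top"):
    d=eyes.get_image(n);cv2.imwrite(f"pics/{n}0.png",d["pixels"]);np.savez(f"cal_{n}.npz",K=d["mtx"],D=d["dist_coeffs"],E=d["extrinsics"])
    print(n,d["mtx"],d["dist_coeffs"],d["extrinsics"])
E
```

```text
pics
{'time': 0.0, 'joint_positions': array([-1.20293116,  0.32181596, -0.07008222,  1.45167524,  0.02261508,
        1.37078153, -0.05690855]), 'qd': array([ 6.61435561e-04, -1.57702182e-03,  7.36253663e-04,  6.48748609e-05,
       -2.10509492e-03,  3.79141058e-04, -1.35711653e-03]), 'joint_torque': array([-8.29036526e-05, -4.91290820e+01, -4.04097531e-01, -3.12527168e+01,
       -6.40581502e-02,  4.36853862e-02,  1.88960403e-04]), 'position': array([0.22504419, 0.6092143 , 0.22146595]), 'tool_rot': array([ 2.57668520e+00,  1.79524985e+00, -2.33291098e-03]), 'ft_force': array([-0.38029445, -0.26984111, -0.20552342]), 'torque': array([ 0.00934808, -0.02529851,  0.00550651]), 'grip_width': 0.9974896211775803}
side [[509.18246523   0.         276.44498313]
 [  0.         509.18246523 202.24086946]
 [  0.           0.           1.        ]] [-0.17273143  0.          0.          0.          0.        ] [[-0.97967568 -0.08741811  0.18053708  0.25773027]
 [-0.19939447  0.52245064 -0.82902785  1.21443451]
 [-0.02184966 -0.84817652 -0.52926287  0.99390459]
 [ 0.          0.          0.          1.        ]]
top [[500.15179344   0.         279.80208827]
 [  0.         500.15179344 204.76452714]
 [  0.           0.           1.        ]] [0.0300318 0.        0.        0.        0.       ] [[-0.00531268 -0.99450421  0.10456174  0.43054639]
 [-0.99998307  0.00553182  0.00180588 -0.08029066]
 [-0.00237437 -0.10455037 -0.99451676  1.36533392]
 [ 0.          0.          0.          1.        ]]
```

View pics/top0.png

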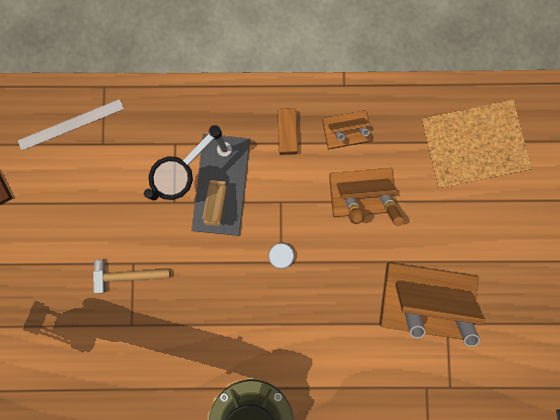

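View pics/side0.png

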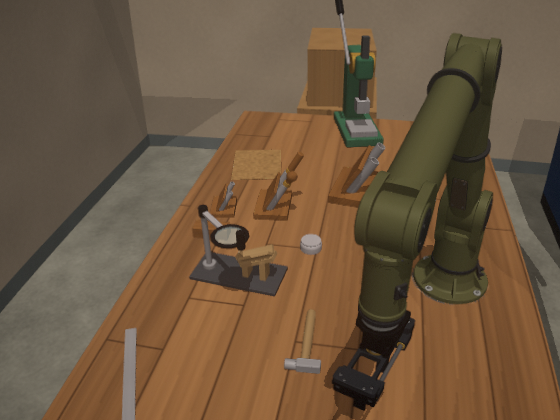

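```bash
python3 - <<'E'
import cv2,numpy as np
t=cv2.imread("pics/top0.png");s=cv2.imread("pics/side0.png")
def c(im,x,y,w=100,h=75):return cv2.resize(im[y:y+h,x:x+w],(w*8,h*8),interpolation=cv2.INTER_CUBIC)
cv2.imwrite("pics/c1.png",c(t,318,155)); cv2.imwrite("pics/c3.png",c(s,240,145))
def c(im,x,y,w=133,h=100):return cv2.resize(im[y:y+h,x:x+w],(w*6,h*6),interpolation=cv2.INTER_CUBIC)
cv2.imwrite("pics/c2.png",c(t,135,120,120,120)[:, :]) if 0 else cv2.imwrite("pics/c2.png",cv2.resize(t[118:242,138:262],None,fx=4.8,fy=4.8,interpolation=cv2.INTER_CUBIC)); cv2.imwrite("pics/c4.png",c(s,175,198))
E
```

```text
(no output)
```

View pics/c1.png

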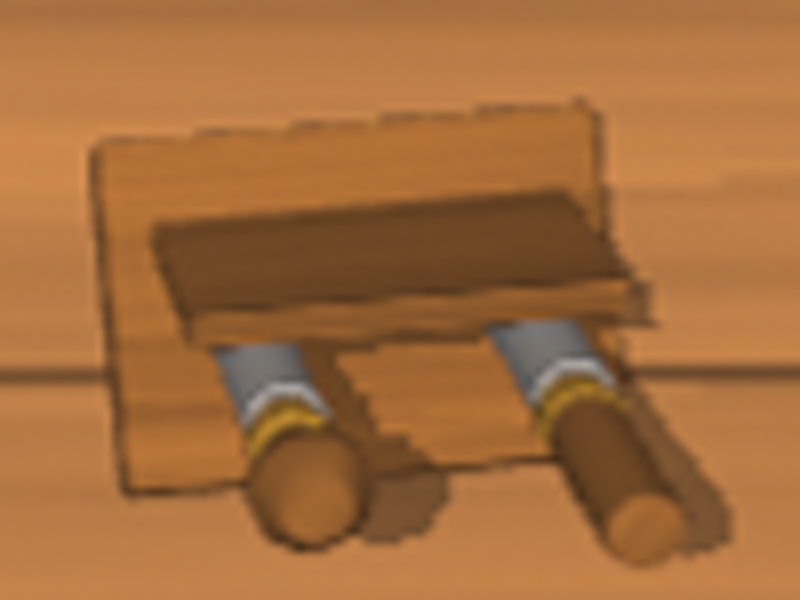

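View pics/c2.png

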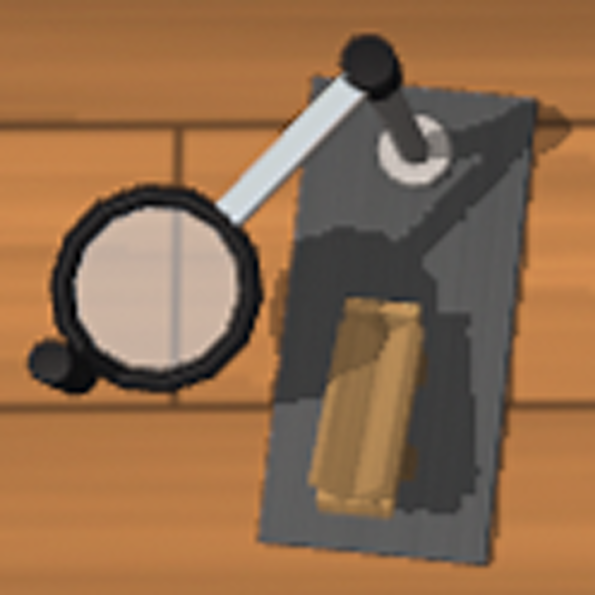

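View pics/c3.png

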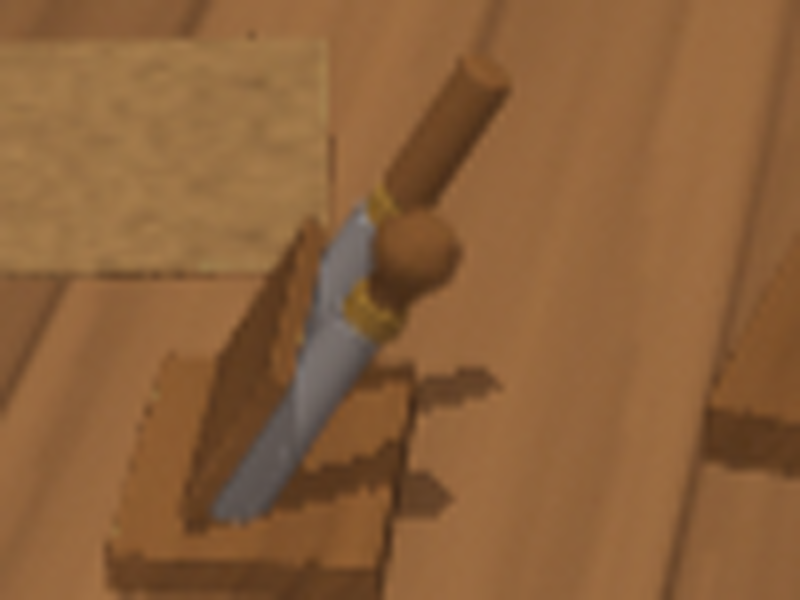

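View pics/c4.png

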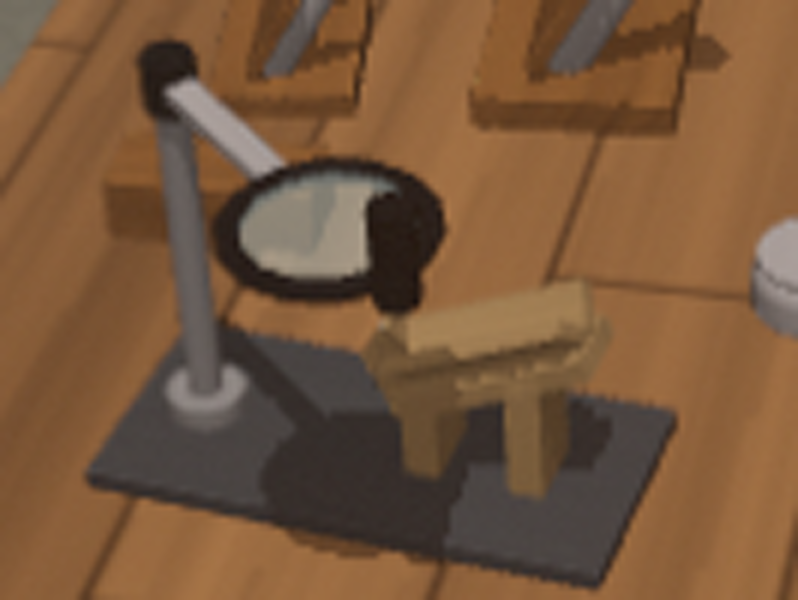

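The middle-sized holder has the long-handled file in its -y tube (right-hand in the top view, handle end at top px ≈(398.5,221), side px ≈(300.5,154)). The burnisher is in the other tube. The lens is swung to the left of the stand, at about (170,178) in the top view. Next I fit the poses.

```bash
cat > geo.py <<'E'
import numpy as np,cv2
from scipy.optimize import least_squares
C={n:np.load(f"cal_{n}.npz") for n in("side","top")}
def proj(n,P):
    c=C[n];T=np.linalg.inv(c["E"]);r,_=cv2.Rodrigues(T[:3,:3])
    return cv2.projectPoints(np.atleast_2d(np.array(P,float)),r,T[:3,3],c["K"],c["D"])[0][:,0]
def full(p,f,x0,y0): return (np.array(p)+.5)/f-.5+[x0,y0]
def pose(x,y,a,L): # local m -> world
    L=np.atleast_2d(L); c,s=np.cos(a),np.sin(a)
    return np.c_[x+c*L[:,0]-s*L[:,1], y+s*L[:,0]+c*L[:,1], L[:,2]]
E
python3 - <<'E'
from geo import *
t=lambda *p:full(p,8,318,155); s=lambda *p:full(p,8,240,145)
obs=[("top",(60,85,24),t(92,147)),("top",(60,-85,24),t(597,107)),("top",(-60,85,24),t(122,488)),("top",(-104,-45,200),t(648,530)),
("side",(60,85,24),s(110,550)),("side",(-60,85,24),s(382,570)),("side",(-60,-85,24),s(412,365)),("side",(-104,-45,200),s(487,75))]
def res(p): return np.concatenate([proj(n,pose(*p[:3],np.array(L)/1e3))[0]-o for n,L,o in obs])
r=least_squares(res,[.5,-.25,0],loss="soft_l1");print("holder",r.x,r.fun.reshape(-1,2).round(1).tolist())
g=pose(*r.x,[[-.084,-.045,.1653],[-.059,-.045,.122],[-.104,-.045,.2]]);print(g)
t=lambda *p:full(p,4.8,138,118); s=lambda *p:full(p,6,175,198)
def m(c): # points with unknowns: board rear x0, mag angle
    b0,q=c; b1=b0+.27
    k=lambda R,z:(.15-R*np.cos(q),R*np.sin(q),z)
    ca,sa=np.cos(np.radians(25)),np.sin(np.radians(25))
    cr=lambda x,y,z:(x*ca+z*sa,y,.09-x*sa+z*ca)
    return [("top",(b1,.065,.012),t(315,78)),("top",(b1,-.065,.012),t(535,100)),("top",(b0,-.065,.012),t(490,562)),("top",(b0,.065,.012),t(260,540)),
    ("top",k(.15,.21),t(157,288)),("side",k(.15,.21),s(330,230)),("side",(b1,.065,.012),s(92,475)),("side",(b0,.065,.012),s(602,580)),("side",(b0,-.065,.012),s(672,418)),
    ("top",(.15,0,.016),t(415,150)),("side",(.15,0,.016),s(206,390)),("top",k(.207,.256),t(50,360)),
    ("top",cr(.046,.02,.015),t(346,302)),("top",cr(.046,-.02,.015),t(423,307))]
def res(p): return np.concatenate([proj(n,pose(*p[:3],np.array(L)))[0]-o for n,L,o in m(p[3:])])
r=least_squares(res,[.45,.05,0,-.1,.7],loss="soft_l1");print("stand",r.x,r.fun.reshape(-1,2).round(1).tolist())
E
```

```text
holder [ 0.60556654 -0.30209181  0.07944977] [[0.2, -0.4], [-0.4, -0.7], [0.7, 1.0], [0.4, 3.6], [-1.9, 1.0], [-1.6, 0.2], [-0.5, 0.7], [1.2, -0.1]]
[[ 0.525403   -0.35361662  0.1653    ]
 [ 0.55032414 -0.35163246  0.122     ]
 [ 0.50546609 -0.35520394  0.2       ]]
stand [ 0.57766741  0.08767392 -0.09956796 -0.08268511  0.65455644] [[-0.5, 0.1], [0.6, -0.1], [-0.1, 1.2], [0.0, 1.3], [0.7, -0.2], [-1.7, 0.6], [-2.3, 0.2], [-1.1, -0.1], [0.0, -1.0], [0.5, 0.2], [-1.3, 2.4], [0.6, 0.0], [0.1, 0.7], [-0.5, 1.1]]
```

```bash
python3 - <<'E'
from geo import *
t=lambda *p:full(p,8,318,155); s=lambda *p:full(p,8,240,145)
B=np.array([1.6,-.4])
for name,a,b in(("end",t(646,529),s(487,75)),("ferr",t(584,408),s(381,205)),):
    r=least_squares(lambda P:np.r_[proj("top",P)[0]-a,proj("side",P)[0]-b-B],[.52,-.35,.15]);print(name,r.x,r.fun.round(2))
# fit with x offset of base
obs=[("top",(60,85,24),t(92,147),1),("top",(60,-85,24),t(597,107),1),("top",(-60,85,24),t(122,488),1),("top",(-104,-45,200),t(646,529),0),("top",(-62.5,-45,128),t(584,408),0),
("side",(60,85,24),s(110,550),1),("side",(-60,85,24),s(382,570),1),("side",(-60,-85,24),s(412,365),1),("side",(-104,-45,200),s(487,75),0),("side",(-62.5,-45,128),s(381,205),0)]
def res(p): return np.concatenate([proj(n,pose(*p[:3],(np.array(L)+[f*p[3]*1e3,0,0])/1e3))[0]-o-(0 if n=="top" else p[4:6]) for n,L,o,f in obs])
r=least_squares(res,[.6,-.3,.08,0,0,0]);print(r.x.round(4),r.fun.reshape(-1,2).round(1).tolist())
p=r.x
print(pose(*p[:3],[[-.084,-.045,.1653],[-.059,-.045,.122],[-.104,-.045,.2]]))
E
```

```text
end [ 0.51102466 -0.35408731  0.20146008] [ 0.2   1.33 -2.01 -0.08]
ferr [ 0.55465919 -0.35169313  0.13476031] [ 0.11  0.71 -1.03 -0.07]
[ 0.6155 -0.3015  0.0756 -0.0105 -1.046   0.6007] [[0.4, -0.3], [-0.2, -0.4], [0.7, 1.0], [0.0, -0.4], [-0.8, 0.2], [-0.8, 0.4], [-0.5, -0.4], [0.8, 0.2], [-0.6, -0.8], [1.1, 0.6]]
[[ 0.53518549 -0.35269625  0.1653    ]
 [ 0.56011415 -0.35080898  0.122     ]
 [ 0.51524256 -0.35420607  0.2       ]]
```

{"op": "carry_out", "data": {
  "motion": [
    [[0.275, -0.31, 0.137], 0.2],
    [[0.275, -0.31, 0.137], 0.2],
    [[0.275, -0.31, 0.137], 0.2],
    [[0.275, -0.31, 0.137], 0.2],
    [[0.275, -0.31, 0.137], 0.2],
    [[0.275, -0.31, 0.137], 0.2],
    [[0.275, -0.31, 0.137], 0.2],
    [[0.275, -0.31, 0.137], 0.2],
    [[0.275, -0.31, 0.137], 0.2],
    [[0.31, -0.962, 0.137], 0.43],
    [[0.31, -0.962, 0.137], 0.43],
    [[0.31, -0.962, 0.137], 0.43],
    [[0.31, -0.962, 0.137], 0.43],
    [[0.31, -0.962, 0.137], 0.43],
    [[0.31, -0.962, 0.137], 0.43],
    [[0.31, -0.962, 0.137], 0.43],
    [[0.31, -0.962, 0.137], 0.43],
    [[0.31, -0.962, 0.137], 0.43],
    [[0.31, -0.962, 0.137], 0.43],
    [[0.31, -0.962, 0.137], 0.43]
  ],
  "grip": -0.38,
  "squeeze": 25
}}

```text
time: 2.1
position: [0.5293, -0.2505, 0.3595]
tool_rot: [-2.134, -2.305, -0.001]
ft_force: [-0.4, 0.2, 0.1]
grip_width: 0.684
```

```bash
python3 - <<'E'
from geo import *
t=lambda *p:full(p,4.8,138,118); s=lambda *p:full(p,6,175,198)
def m(c):
    b0,q=c; b1=b0+.27
    k=lambda R,z:(.15-R*np.cos(q),R*np.sin(q),z)
    ca,sa=np.cos(np.radians(25)),np.sin(np.radians(25))
    cr=lambda x,y,z:(x*ca+z*sa,y,.09-x*sa+z*ca)
    return [("top",(b1,.065,.012),t(315,78)),("top",(b1,-.065,.012),t(535,100)),("top",(b0,-.065,.012),t(490,562)),("top",(b0,.065,.012),t(260,540)),
    ("top",k(.15,.21),t(157,288)),("side",k(.15,.21),s(330,230)),("side",(b1,.065,.012),s(92,475)),("side",(b0,.065,.012),s(602,580)),("side",(b0,-.065,.012),s(672,418)),
    ("top",(.15,0,.016),t(415,150)),("side",(.15,0,.016),s(206,390)),("top",k(.207,.256),t(50,360)),
    ("top",cr(.048,.02,.015),t(346,302)),("top",cr(.048,-.02,.015),t(423,307))]
def res(p): return np.concatenate([proj(n,pose(*p[:3],np.array(L)))[0]-o-(0 if n=="top" else p[5:7]) for n,L,o in m(p[3:5])])
r=least_squares(res,[.45,.05,0,-.1,.7,0,0]);print("stand",r.x.round(4),r.fun.reshape(-1,2).round(1).tolist())
E
```

```text
stand [ 0.578   0.0884 -0.1024 -0.0815  0.6532 -1.6825  0.4956] [[-0.5, -0.5], [0.5, -0.6], [-0.4, 0.7], [-0.3, 0.6], [0.5, -0.4], [-0.2, 0.2], [-1.1, -0.3], [-0.1, -0.5], [1.2, -1.4], [0.4, 0.1], [0.2, 2.0], [0.4, -0.2], [0.0, -0.1], [-0.6, 0.4]]
```

{"op": "carry_out", "data": {
  "motion": [
    [[0, -0.1, 0], 0],
    [[0, -0.1, 0], 0],
    [[0, -0.1, 0], 0],
    [[0, -0.1, -0.12], 0],
    [[0, -0.1, -0.12], 0],
    [[0, -0.1, -0.12], 0],
    [[0, -0.1, -0.12], 0]
  ]
}}

```text
time: 2.8
position: [0.528, -0.3465, 0.2353]
tool_rot: [-2.129, -2.299, 0.002]
ft_force: [0.9, 0.7, 0.5]
grip_width: 0.696
```

```bash
python3 - <<'E'
from bench import get_state, eyes
from geo import *
s=get_state();print(s["position"],s["tool_rot"],s["joint_positions"].round(2))
a=eyes.get_image("top")["pixels"][150:250,320:420];b=eyes.get_image("side")["pixels"][120:220,240:340]
cv2.imwrite("pics/g1.png",cv2.resize(np.hstack([a,b]),None,fx=4,fy=4,interpolation=cv2.INTER_CUBIC))
print(proj("top",[s["position"]]),proj("side",[s["position"]]))
E
```

```text
[ 0.52796265 -0.34648348  0.23526112] [-2.12921766 -2.29940121  0.00244976] [-0.    0.33  0.69  1.5  -0.21  1.4   2.34]
[[398.40390843 213.5136256 ]] [[294.81244122 145.263447  ]]
```

View pics/g1.png

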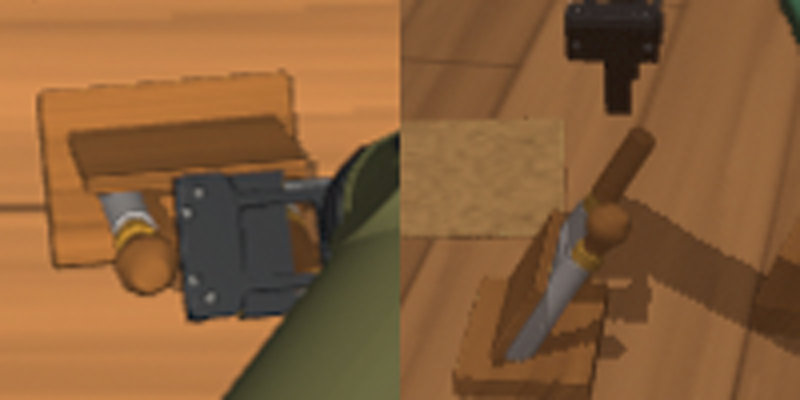

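{"op": "carry_out", "data": {
  "motion": [
    [[0.007, -0.006, 0], 0],
    [[0.007, -0.006, 0], 0],
    [[0.007, -0.006, 0], 0],
    [[0.007, -0.006, 0], 0]
  ]
}}

```text
time: 3.3
position: [0.5369, -0.3551, 0.2402]
tool_rot: [2.135, 2.304, 0.0]
ft_force: [-0.4, 0.9, 0.3]
grip_width: 0.692
```

{"op": "carry_out", "data": {
  "motion": [
    [[-0.002, 0.002, -0.03], 0],
    [[-0.002, 0.002, -0.06], 0],
    [[-0.002, 0.002, -0.094], 0],
    [[-0.002, 0.002, -0.094], 0],
    [[-0.002, 0.002, -0.094], 0]
  ]
}}

```text
time: 3.8
position: [0.5347, -0.3528, 0.1461]
tool_rot: [-2.135, -2.304, 0.0]
ft_force: [0.9, -0.4, 0.1]
grip_width: 0.689
```

{"op": "carry_out", "data": {
  "motion": [
    [[0, 0, 0], 0],
    [[0, 0, 0], 0],
    [[0, 0, 0], 0],
    [[0, 0, 0], 0],
    [[0, 0, 0], 0],
    [[0, 0, 0], 0],
    [[0, 0, 0], 0],
    [[0, 0, 0], 0]
  ],
  "grip": 1,
  "squeeze": 25
}}

```text
time: 4.6
position: [0.5348, -0.3531, 0.1459]
tool_rot: [2.135, 2.304, 0.0]
ft_force: [-0.5, -0.7, 1.7]
grip_width: 0.288
```

{"op": "carry_out", "data": {
  "motion": [
    [[-0.005, -0.0004, 0.0087], 0],
    [[-0.0125, -0.0009, 0.0217], 0],
    [[-0.02, -0.0015, 0.0346], 0],
    [[-0.0275, -0.0021, 0.0476], 0],
    [[-0.035, -0.0026, 0.0606], 0],
    [[-0.0425, -0.0032, 0.0736], 0],
    [[-0.05, -0.0038, 0.0866], 0],
    [[-0.0575, -0.0044, 0.0996], 0],
    [[-0.065, -0.0049, 0.1126], 0],
    [[-0.07, -0.0053, 0.1212], 0],
    [[-0.07, -0.0053, 0.15], 0],
    [[-0.07, -0.0053, 0.18], 0],
    [[-0.07, -0.0053, 0.18], 0],
    [[-0.07, -0.0053, 0.18], 0]
  ]
}}

```text
time: 6.0
position: [0.4646, -0.3583, 0.3259]
tool_rot: [2.135, 2.304, 0.0]
ft_force: [-0.7, -0.1, -2.2]
grip_width: 0.293
```

```bash
python3 - <<'E'
from bench import get_state, eyes
from geo import *
s=get_state();print(s["position"],s["ft_force"],s["grip_width"])
b=eyes.get_image("side")["pixels"][80:230,230:380]
cv2.imwrite("pics/g2.png",cv2.resize(b,None,fx=4,fy=4,interpolation=cv2.INTER_CUBIC))
g=s["position"]+[0,0,.019]
for th in(20,25,30,35):
    T=np.radians(th);d=np.array([np.sin(T)*np.cos(.0756),np.sin(T)*np.sin(.0756),-np.cos(T)])
    print(th,((proj("side",[g-.04*d,g,g+.05*d,g+.155*d])-[230,80]+.5)*4).round().tolist())
E
```

```text
[ 0.4645957  -0.35825993  0.32588785] [-0.65415639 -0.12819634 -2.19539377] 0.29349724328815796
20 [[355.0, 101.0], [338.0, 143.0], [317.0, 195.0], [275.0, 298.0]]
25 [[359.0, 103.0], [338.0, 143.0], [312.0, 193.0], [261.0, 292.0]]
30 [[363.0, 105.0], [338.0, 143.0], [308.0, 190.0], [247.0, 285.0]]
35 [[366.0, 107.0], [338.0, 143.0], [303.0, 187.0], [234.0, 277.0]]
```

View pics/g2.png

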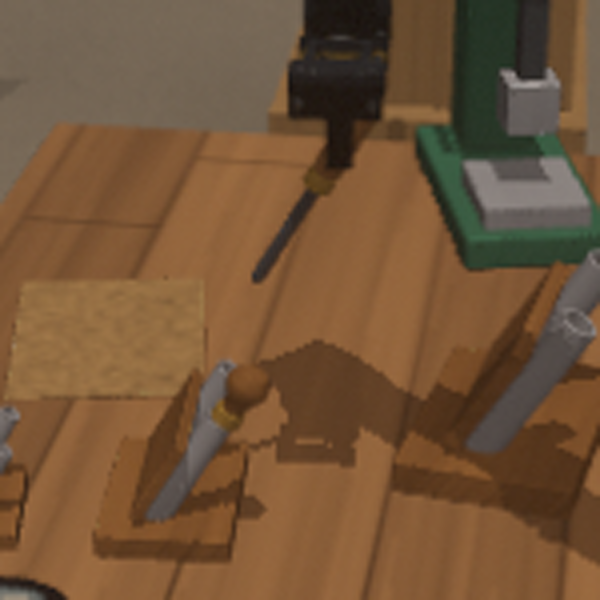

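{"op": "carry_out", "data": {
  "motion": [
    [[0.003, 0.02, 0], -0.02],
    [[0.007, 0.05, 0], -0.04],
    [[0.012, 0.085, 0], -0.06],
    [[0.017, 0.125, 0], -0.08],
    [[0.022, 0.165, 0], -0.1],
    [[0.027, 0.205, 0], -0.12],
    [[0.033, 0.245, 0], -0.14],
    [[0.038, 0.285, 0], -0.16],
    [[0.043, 0.325, 0], -0.178],
    [[0.048, 0.365, 0], -0.178],
    [[0.053, 0.4, 0], -0.178],
    [[0.057, 0.43, 0], -0.178],
    [[0.059, 0.445, 0], -0.178],
    [[0.06, 0.452, -0.01], -0.178],
    [[0.06, 0.452, -0.03], -0.178],
    [[0.06, 0.452, -0.05], -0.178],
    [[0.06, 0.452, -0.065], -0.178],
    [[0.06, 0.452, -0.076], -0.178],
    [[0.06, 0.452, -0.076], -0.178],
    [[0.06, 0.452, -0.076], -0.178]
  ]
}}

```text
time: 8.05
position: [0.5249, 0.0935, 0.2499]
tool_rot: [2.332, 2.105, 0.001]
ft_force: [0.5, 0.3, -1.4]
grip_width: 0.288
```

```bash
python3 - <<'E'
from bench import get_state, eyes
from geo import *
s=get_state();print(s["position"],s["tool_rot"],s["ft_force"],s["grip_width"],s["time"])
g=s["position"]+[0,0,.019];v=s["tool_rot"];print("yaw",2*np.arctan2(v[1],v[0])-np.pi/2)
a=eyes.get_image("top")["pixels"][130:250,150:270]
b=eyes.get_image("side")["pixels"][160:280,180:300]
cv2.imwrite("pics/g3.png",cv2.resize(np.hstack([a,b]),None,fx=3.3,fy=3.3,interpolation=cv2.INTER_CUBIC))
f=lambda n,P,o:((proj(n,P)-o+.5)*3.3).round().tolist()
for th in(25,30):
    T=np.radians(th);d=np.array([np.sin(T)*np.cos(-.1024),np.sin(T)*np.sin(-.1024),-np.cos(T)])
    P=[g+.05*d,g+.155*d];print(th,f("side",P,[180-120,160]),f("top",P,[150,130]),P[1])
st=pose(.578,.0884,-.1024,[[.0408,0,.071],[-.0517,0,.114],[.0199,0,.0807]])
print(f("side",st,[60,160]),f("top",st,[150,130]))
E
```

```text
[0.52492371 0.09345338 0.24991834] [2.33208355e+00 2.10453486e+00 6.34831296e-04] [ 0.5381989   0.33724803 -1.43397984] 0.2882860225683274 8.05
yaw -0.10248772904017045
25 [[666.0, 191.0], [621.0, 275.0]] [[186.0, 256.0], [212.0, 211.0]] [0.5900864  0.0867573  0.12844063]
30 [[661.0, 188.0], [608.0, 267.0]] [[186.0, 251.0], [212.0, 194.0]] [0.60201774 0.08553124 0.1346844 ]
[[595.0, 322.0], [692.0, 301.0], [616.0, 317.0]] [[225.0, 184.0], [204.0, 296.0], [220.0, 209.0]]
```

View pics/g3.png

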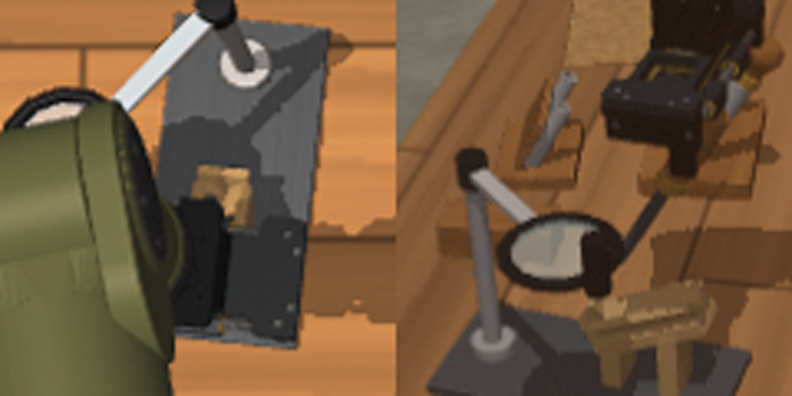

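{"op": "carry_out", "data": {
  "motion": [
    [[0, 0, -0.015], 0],
    [[0, 0, -0.03], 0],
    [[0, 0, -0.042], 0],
    [[0, 0, -0.042], 0],
    [[0, 0, -0.042], 0]
  ]
}}

```text
time: 8.65
position: [0.5244, 0.0938, 0.207]
tool_rot: [-2.331, -2.105, 0.002]
ft_force: [-0.5, 0.8, -1.6]
grip_width: 0.293
```

```bash
python3 - <<'E'
from bench import get_state, eyes
from geo import *
s=get_state();print(s["position"],s["ft_force"])
cv2.imwrite("pics/g4.png",cv2.resize(eyes.get_image("side")["pixels"][0:300,100:500],None,fx=2,fy=2,interpolation=cv2.INTER_CUBIC))
E
```

```text
[0.52439606 0.09383713 0.20698598] [-0.46012528  0.77466708 -1.64490541]
```

View pics/g4.png

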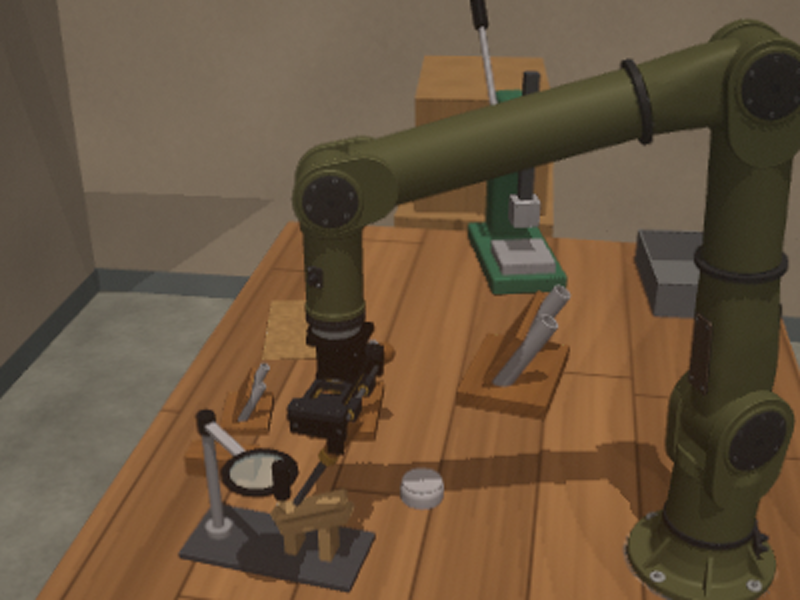

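{"op": "carry_out", "data": {
  "motion": [
    [[0, 0, -0.003], 0],
    [[0, 0, -0.006], 0],
    [[0, 0, -0.009], 0],
    [[0, 0, -0.009], 0],
    [[0, 0, -0.009], 0]
  ],
  "squeeze": 12
}}

```text
time: 9.2
position: [0.5247, 0.0939, 0.1986]
tool_rot: [-2.332, -2.106, -0.0]
ft_force: [-0.6, 0.3, -1.7]
grip_width: 0.294
```

{"op": "carry_out", "data": {
  "motion": [
    [[0, 0, -0.002], 0],
    [[0, 0, -0.004], 0],
    [[0, 0, -0.004], 0],
    [[0, 0, -0.004], 0]
  ]
}}

```text
time: 9.6
position: [0.5246, 0.0939, 0.1945]
tool_rot: [-2.332, -2.105, 0.0]
ft_force: [0.4, 0.3, -1.1]
grip_width: 0.297
```

{"op": "carry_out", "data": {
  "motion": [
    [[0, 0, -0.002], 0],
    [[0, 0, -0.004], 0],
    [[0, 0, -0.004], 0],
    [[0, 0, -0.004], 0]
  ]
}}

```text
time: 10.0
position: [0.5249, 0.0941, 0.1907]
tool_rot: [2.331, 2.106, 0.001]
ft_force: [1.1, 0.7, -1.9]
grip_width: 0.296
```

{"op": "carry_out", "data": {
  "motion": [
    [[0, 0, -0.002], 0],
    [[0, 0, -0.004], 0],
    [[0, 0, -0.004], 0],
    [[0, 0, -0.004], 0]
  ]
}}

```text
time: 10.4
position: [0.5248, 0.0938, 0.1867]
tool_rot: [2.331, 2.105, 0.0]
ft_force: [0.5, -0.5, 0.1]
grip_width: 0.295
```

{"op": "carry_out", "data": {
  "motion": [
    [[0, 0, -0.002], 0],
    [[0, 0, -0.004], 0],
    [[0, 0, -0.004], 0],
    [[0, 0, -0.004], 0]
  ]
}}

```text
time: 10.8
position: [0.5247, 0.0938, 0.1823]
tool_rot: [2.332, 2.105, -0.0]
ft_force: [-0.1, -0.1, -0.1]
grip_width: 0.295
```

{"op": "carry_out", "data": {
  "motion": [
    [[-0.0048, 0.0005, -0.0055], 0],
    [[-0.0097, 0.001, -0.0109], 0],
    [[-0.0145, 0.0015, -0.0154], 0],
    [[-0.0193, 0.002, -0.0198], 0],
    [[-0.024, 0.0025, -0.0247], 0],
    [[-0.0283, 0.0029, -0.0296], 0],
    [[-0.0323, 0.0033, -0.0348], 0],
    [[-0.0363, 0.0037, -0.0401], 0],
    [[-0.0363, 0.0037, -0.0401], 0],
    [[-0.0363, 0.0037, -0.0401], 0]
  ]
}}

```text
time: 11.8
position: [0.4882, 0.0976, 0.1423]
tool_rot: [-2.331, -2.106, 0.001]
ft_force: [-0.3, 0.7, -0.2]
grip_width: 0.295
```

```bash
python3 - <<'E'
from bench import get_state, eyes
from geo import *
s=get_state();print(s["position"],s["ft_force"])
a=eyes.get_image("top")["pixels"][150:250,170:270];b=eyes.get_image("side")["pixels"][190:290,190:290]
cv2.imwrite("pics/g5.png",cv2.resize(np.hstack([a,b]),None,fx=4,fy=4,interpolation=cv2.INTER_CUBIC))
ca,sa=np.cos(np.radians(25)),np.sin(np.radians(25))
f=lambda n,P,o:((proj(n,P)-o+.5)*4).round().tolist()
st=pose(.578,.0884,-.1024,[[x*ca,0,.09-x*sa] for x in(.045,.03,.015,0,-.06)])
print(f("side",st,[90,190]),f("top",st,[170,150]))
E
```

```text
[0.48818457 0.09757582 0.14228314] [-0.26163513  0.68666255 -0.23376784]
[[601.0, 270.0], [618.0, 266.0], [635.0, 263.0], [652.0, 259.0], [722.0, 243.0]] [[192.0, 143.0], [189.0, 163.0], [185.0, 182.0], [182.0, 202.0], [167.0, 283.0]]
```

View pics/g5.png

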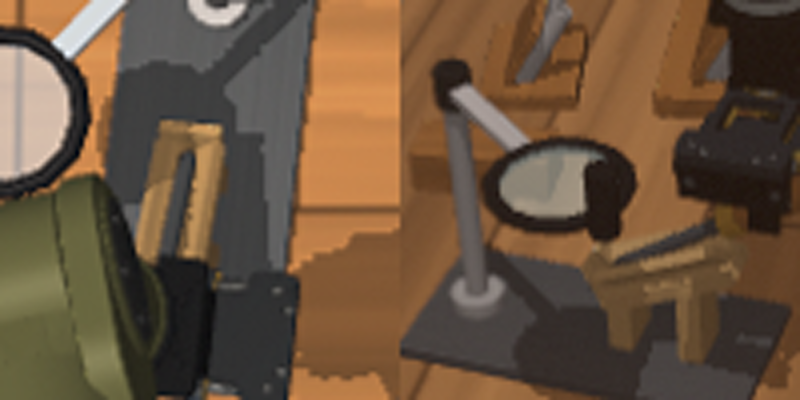

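{"op": "carry_out", "data": {
  "motion": [
    [[-0.004, 0.0004, -0.0056], 0],
    [[-0.0073, 0.0008, -0.0112], 0],
    [[-0.0105, 0.0011, -0.017], 0],
    [[-0.0132, 0.0014, -0.021], 0],
    [[-0.0132, 0.0014, -0.023], 0],
    [[-0.0132, 0.0014, -0.023], 0],
    [[-0.0132, 0.0014, -0.023], 0]
  ]
}}

```text
time: 12.6
position: [0.4748, 0.0992, 0.1196]
tool_rot: [-2.331, -2.105, 0.001]
ft_force: [-2.1, -0.4, 2.2]
grip_width: 0.296
```

{"op": "carry_out", "data": {
  "motion": [
    [[0.0009, -0.0001, -0.0004], 0],
    [[0.0018, -0.0002, -0.0008], 0],
    [[0.0027, -0.0003, -0.0013], 0],
    [[0.0036, -0.0004, -0.0017], 0],
    [[0.0036, -0.0004, -0.0017], 0]
  ],
  "squeeze": 8
}}

```text
time: 13.1
position: [0.4791, 0.0987, 0.1178]
tool_rot: [2.331, 2.105, 0.001]
ft_force: [-0.6, 0.6, 2.0]
grip_width: 0.295
```

{"op": "carry_out", "data": {
  "motion": [
    [[0.0014, -0.0001, -0.0006], 0],
    [[0.0027, -0.0003, -0.0013], 0],
    [[0.0036, -0.0004, -0.0017], 0],
    [[0.0036, -0.0004, -0.0017], 0],
    [[0.0036, -0.0004, -0.0017], 0]
  ]
}}

```text
time: 13.6
position: [0.481, 0.0985, 0.1164]
tool_rot: [-2.33, -2.104, 0.003]
ft_force: [-6.2, 0.7, 8.7]
grip_width: 0.295
```

{"op": "carry_out", "data": {
  "motion": [
    [[0.0014, -0.0001, -0.0006], 0],
    [[0.0027, -0.0003, -0.0013], 0],
    [[0.0036, -0.0004, -0.0017], 0],
    [[0.0036, -0.0004, -0.0017], 0],
    [[0.0036, -0.0004, -0.0017], 0]
  ]
}}

```text
time: 14.1
position: [0.4838, 0.0982, 0.1142]
tool_rot: [-2.329, -2.104, 0.005]
ft_force: [-6.7, 1.3, 7.5]
grip_width: 0.294
```

{"op": "carry_out", "data": {
  "motion": [
    [[0, 0, 0.001], 0],
    [[0, 0, 0.001], 0],
    [[0, 0, 0.001], 0],
    [[0, 0, 0.001], 0],
    [[0, 0, 0.001], 0],
    [[0, 0, 0.001], 0]
  ],
  "grip": -0.2
}}

```text
time: 14.7
position: [0.486, 0.0977, 0.1153]
tool_rot: [2.332, 2.105, 0.0]
ft_force: [-0.0, -1.1, -1.7]
grip_width: 0.596
```

{"op": "carry_out", "data": {
  "motion": [
    [[0, 0, 0.01], 0],
    [[0, 0, 0.025], 0],
    [[0, 0, 0.04], 0],
    [[0, 0, 0.08], 0],
    [[0, 0, 0.12], 0],
    [[0, 0, 0.16], 0],
    [[0, 0, 0.19], 0],
    [[0, 0, 0.19], 0],
    [[0, 0, 0.19], 0]
  ]
}}

```text
time: 15.6
position: [0.4862, 0.0978, 0.3063]
tool_rot: [2.331, 2.105, 0.003]
ft_force: [-0.1, 0.2, -0.5]
grip_width: 0.596
```

```bash
python3 - <<'E'
from bench import get_state, eyes
from geo import *
s=get_state();print(s["position"],s["ft_force"],s["joint_positions"].round(2))
a=eyes.get_image("top")["pixels"];b=eyes.get_image("side")["pixels"]
cv2.imwrite("pics/t6.png",a);cv2.imwrite("pics/s6.png",b)
q=.6532;k=lambda q,R,z:pose(.578,.0884,-.1024,[[.15-R*np.cos(q),R*np.sin(q),z]])[0].round(4)
for q in(.6532,.5,.35,.2,.1,0):print(q,k(q,.207,.24))
E
```

```text
[0.48624668 0.09780479 0.30634016] [-0.10661654  0.19567791 -0.4860563 ] [-0.54 -0.05  0.28  1.7   0.01  1.49  1.21]
0.6532 [0.5765 0.215  0.24  ]
0.5 [0.5567 0.1904 0.24  ]
0.35 [0.541  0.1636 0.24  ]
0.2 [0.5296 0.1347 0.24  ]
0.1 [0.5244 0.1147 0.24  ]
0 [0.5213 0.0942 0.24  ]
```

```bash
python3 - <<'E'
from geo import *
ca,sa=np.cos(np.radians(25)),np.sin(np.radians(25))
xs=np.arange(-.16,.062,.006)
for n,f,o in(("top","t6","top0"),("side","s6","side0")):
    A=cv2.imread(f"pics/{f}.png").astype(np.float32);B=cv2.imread(f"pics/{o}.png").astype(np.float32)
    for y in(-.012,0,.012):
        p=proj(n,pose(.578,.0884,-.1024,[[x*ca+.004*sa,y,.09-x*sa+.004*ca] for x in xs])).astype(np.float32)
        if n=="side":p+=[1.6,-.5]
        g=lambda I:cv2.remap(I,p[:,0].reshape(1,-1),p[:,1].reshape(1,-1),1)[0]
        d=np.abs(g(A)-g(B)).sum(1).round().astype(int);print(n,y,list(zip((xs*1e3).round().astype(int).tolist(),d.tolist())))
E
```

```text
top -0.012 [(-160, 12), (-154, 225), (-148, 212), (-142, 186), (-136, 143), (-130, 210), (-124, 232), (-118, 219), (-112, 219), (-106, 232), (-100, 232), (-94, 126), (-88, 129), (-82, 133), (-76, 146), (-70, 183), (-64, 168), (-58, 215), (-52, 251), (-46, 243), (-40, 248), (-34, 138), (-28, 116), (-22, 61), (-16, 33), (-10, 29), (-4, 32), (2, 33), (8, 32), (14, 34), (20, 32), (26, 36), (32, 32), (38, 24), (44, 27), (50, 28), (56, 29)]
top 0 [(-160, 45), (-154, 153), (-148, 73), (-142, 211), (-136, 299), (-130, 284), (-124, 290), (-118, 300), (-112, 303), (-106, 320), (-100, 325), (-94, 209), (-88, 226), (-82, 230), (-76, 240), (-70, 309), (-64, 272), (-58, 283), (-52, 247), (-46, 194), (-40, 198), (-34, 192), (-28, 169), (-22, 131), (-16, 122), (-10, 121), (-4, 129), (2, 121), (8, 129), (14, 140), (20, 98), (26, 90), (32, 77), (38, 63), (44, 63), (50, 24), (56, 27)]
top 0.012 [(-160, 31), (-154, 39), (-148, 49), (-142, 222), (-136, 274), (-130, 260), (-124, 263), (-118, 277), (-112, 283), (-106, 290), (-100, 288), (-94, 184), (-88, 195), (-82, 191), (-76, 205), (-70, 263), (-64, 279)
[... 813 characters left out ...]
), (-88, 109), (-82, 122), (-76, 120), (-70, 77), (-64, 31), (-58, 99), (-52, 201), (-46, 197), (-40, 179), (-34, 179), (-28, 197), (-22, 188), (-16, 191), (-10, 206), (-4, 195), (2, 224), (8, 215), (14, 208), (20, 236), (26, 237), (32, 224), (38, 178), (44, 52), (50, 9), (56, 8)]
side 0.012 [(-160, 143), (-154, 57), (-148, 37), (-142, 30), (-136, 15), (-130, 13), (-124, 40), (-118, 68), (-112, 94), (-106, 106), (-100, 93), (-94, 72), (-88, 83), (-82, 90), (-76, 87), (-70, 37), (-64, 110), (-58, 92), (-52, 32), (-46, 20), (-40, 40), (-34, 16), (-28, 48), (-22, 36), (-16, 23), (-10, 43), (-4, 25), (2, 33), (8, 41), (14, 14), (20, 26), (26, 27), (32, 10), (38, 7), (44, 10), (50, 11), (56, 11)]
```

{"op": "carry_out", "data": {
  "motion": [
    [[0.02, 0.026, 0.01], -0.13],
    [[0.045, 0.058, 0.01], -0.26],
    [[0.07, 0.09, 0.01], -0.39],
    [[0.09, 0.117, 0.01], -0.52],
    [[0.09, 0.117, 0.01], -0.653],
    [[0.09, 0.117, 0.01], -0.653],
    [[0.09, 0.117, 0.01], -0.653],
    [[0.09, 0.117, -0.02], -0.653],
    [[0.09, 0.117, -0.05], -0.653],
    [[0.09, 0.117, -0.065], -0.653],
    [[0.09, 0.117, -0.076], -0.653],
    [[0.09, 0.117, -0.076], -0.653],
    [[0.09, 0.117, -0.076], -0.653]
  ],
  "grip": 0
}}

```text
time: 17.0
position: [0.5765, 0.2148, 0.2305]
tool_rot: [-2.883, -1.247, -0.003]
ft_force: [-0.3, -0.6, 0.8]
grip_width: 0.501
```

{"op": "carry_out", "data": {
  "motion": [
    [[-0.0073, -0.0081, 0], 0.053],
    [[-0.0136, -0.0163, 0], 0.103],
    [[-0.0199, -0.0246, 0], 0.153],
    [[-0.0255, -0.0333, 0], 0.203],
    [[-0.0308, -0.0422, 0], 0.253],
    [[-0.0354, -0.0514, 0], 0.303],
    [[-0.0398, -0.0608, 0], 0.353],
    [[-0.0435, -0.0704, 0], 0.403],
    [[-0.0469, -0.0802, 0], 0.453],
    [[-0.0496, -0.0902, 0], 0.503],
    [[-0.0521, -0.1003, 0], 0.553],
    [[-0.0537, -0.1104, 0], 0.603],
    [[-0.0552, -0.1206, 0], 0.653],
    [[-0.056, -0.131, 0], 0.703],
    [[-0.056, -0.131, 0], 0.703],
    [[-0.056, -0.131, 0], 0.703]
  ]
}}

```text
time: 18.6
position: [0.5209, 0.0838, 0.2307]
tool_rot: [2.279, 2.16, 0.004]
ft_force: [-0.5, 0.0, 0.3]
grip_width: 0.504
```

{"op": "carry_out", "data": {
  "motion": [
    [[0, 0.01, 0], 0],
    [[0, 0.01, 0], 0],
    [[0, 0.01, 0], 0],
    [[0, 0.01, 0.03], 0],
    [[0, 0.01, 0.07], 0],
    [[0, 0.01, 0.12], 0],
    [[-0.04, 0.01, 0.12], 0],
    [[-0.08, 0.01, 0.12], 0],
    [[-0.08, -0.04, 0.12], 0],
    [[-0.08, -0.09, 0.12], 0],
    [[-0.08, -0.14, 0.12], 0],
    [[-0.08, -0.19, 0.12], 0],
    [[-0.06, -0.24, 0.12], 0],
    [[-0.06, -0.29, 0.12], 0],
    [[-0.06, -0.34, 0.12], 0],
    [[-0.06, -0.34, 0.12], 0],
    [[-0.06, -0.34, 0.12], 0]
  ]
}}

```text
time: 20.3
position: [0.4594, -0.2578, 0.3492]
tool_rot: [-2.283, -2.158, 0.001]
ft_force: [1.5, 0.4, 0.0]
grip_width: 0.501
```

```bash
python3 - <<'E'
from bench import get_state, eyes
from geo import *
s=get_state();print(s["position"],s["ft_force"],s["time"])
a=eyes.get_image("top")["pixels"];b=eyes.get_image("side")["pixels"]
cv2.imwrite("pics/g7.png",cv2.resize(np.hstack([a[130:250,150:270],b[180:300,180:300]]),None,fx=3.3,fy=3.3,interpolation=cv2.INTER_CUBIC))
f=lambda n,P,o:((proj(n,P)-o+.5)*3.3).round().tolist()
st=pose(.578,.0884,-.1024,[[0,0,.21],[-.0543+.0,0,.117],[.0408,0,.071]])
print(f("top",st,[150,130]),f("side",st,[60,180]))
E
```

```text
[ 0.45938952 -0.25779746  0.34924442] [1.54146594 0.39082697 0.00635025] 20.3
[[194.0, 213.0], [203.0, 299.0], [225.0, 184.0]] [[630.0, 133.0], [695.0, 232.0], [595.0, 256.0]]
```

View pics/g7.png

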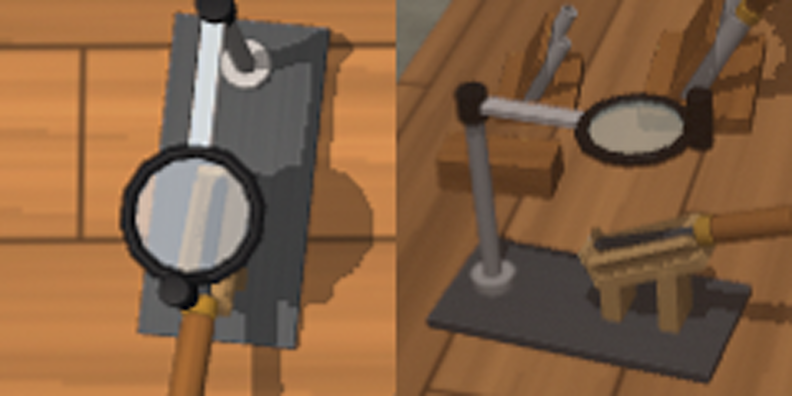

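The lens is on target: ring centre (193,213) against a predicted (194,213). In the side view the blade tip looks a little high, so I'm checking its height numerically.

```bash
python3 - <<'E'
from bench import eyes
from geo import *
ca,sa=np.cos(np.radians(25)),np.sin(np.radians(25))
A=eyes.get_image("side")["pixels"];cv2.imwrite("pics/s8.png",A);B=cv2.imread("pics/side0.png")
W=lambda x,z:proj("side",pose(.578,.0884,-.1024,[[x*ca+z*sa,0,.09-x*sa+z*ca]]))[0]+[1.6,-.5]
for x in np.arange(.05,-.155,-.01):
    p=W(x,0);h=W(x,.006);u=int(round(p[0]))
    d=np.abs(A[:,u].astype(int)-B[:,u]).sum(1)
    v0=int(p[1])
    print(int(round(x*1e3)),u,"axis v %.1f top %.1f"%(p[1],h[1]),"z8wall",W(x,.008)[1].round(1), "gray",v0-12,A[v0-12:v0+8,u].astype(int).mean(1).round().astype(int).tolist())
E
```

```text
50 240 axis v 256.8 top 255.2 z8wall 254.7 gray 244 [109, 110, 109, 108, 101, 83, 73, 71, 65, 59, 51, 72, 96, 109, 117, 106, 81, 69, 86, 94]
40 243 axis v 256.2 top 254.6 z8wall 254.0 gray 244 [108, 108, 109, 109, 109, 109, 99, 70, 44, 44, 42, 54, 94, 117, 117, 100, 59, 66, 75, 88]
30 245 axis v 255.6 top 254.0 z8wall 253.4 gray 243 [109, 109, 106, 104, 102, 98, 95, 86, 69, 45, 42, 42, 72, 106, 117, 107, 78, 62, 70, 74]
20 248 axis v 255.0 top 253.3 z8wall 252.8 gray 242 [98, 98, 98, 99, 100, 100, 101, 95, 74, 54, 44, 44, 44, 86, 117, 111, 90, 59, 66, 74]
10 251 axis v 254.3 top 252.7 z8wall 252.2 gray 242 [102, 102, 102, 102, 102, 102, 98, 87, 71, 45, 45, 42, 63, 100, 117, 101, 59, 64, 72, 92]
0 254 axis v 253.7 top 252.1 z8wall 251.5 gray 241 [100, 100, 99, 101, 100, 101, 97, 87, 77, 63, 44, 45, 58, 95, 116, 107, 78, 62, 70, 74]
-10 257 axis v 253.1 top 251.4 z8wall 250.9 gray 241 [100, 101, 101, 100, 102, 102, 95, 80, 73, 52, 45, 43, 81, 116, 115, 99, 59, 65, 75, 88]
-20 260 axis v 252.5 top 250.8 z8wall 250.3 gray 240 [101, 102, 101, 100, 100, 100, 95, 84, 82, 73, 45, 44, 62, 96,
[... 1117 characters left out ...]
]
-110 287 axis v 246.5 top 244.8 z8wall 244.2 gray 234 [99, 100, 99, 98, 99, 99, 100, 101, 101, 95, 79, 86, 86, 83, 79, 73, 64, 55, 65, 95]
-120 290 axis v 245.8 top 244.1 z8wall 243.5 gray 233 [101, 102, 101, 102, 102, 103, 104, 103, 104, 99, 84, 84, 85, 85, 82, 76, 71, 62, 52, 72]
-130 293 axis v 245.1 top 243.4 z8wall 242.8 gray 233 [103, 104, 103, 103, 103, 102, 104, 102, 101, 95, 77, 85, 85, 85, 81, 74, 67, 59, 59, 81]
-140 296 axis v 244.4 top 242.7 z8wall 242.1 gray 232 [100, 100, 99, 99, 99, 98, 98, 97, 97, 95, 85, 83, 85, 86, 84, 80, 73, 66, 56, 70]
-150 299 axis v 243.7 top 242.0 z8wall 241.4 gray 231 [95, 96, 95, 95, 94, 95, 96, 96, 97, 96, 93, 81, 82, 78, 77, 77, 78, 71, 65, 58]
```

```bash
python3 - <<'E'
from bench import eyes
from geo import *
ca,sa=np.cos(np.radians(25)),np.sin(np.radians(25))
A=eyes.get_image("top")["pixels"];cv2.imwrite("pics/t8.png",A);t6=cv2.imread("pics/t6.png")
for I,xs in((A,range(30,-150,-15)),(t6,range(40,-30,-10))):
  for x in xs:
    x/=1e3
    p=proj("top",pose(.578,.0884,-.1024,[[x*ca,y/1e3,.09-x*sa] for y in range(-24,25,2)])).astype(np.float32)
    g=cv2.remap(I,p[:,0].reshape(1,-1),p[:,1].reshape(1,-1),1)[0].astype(int).sum(1)
    print(int(x*1e3),g.tolist())
E
```

```text
30 [114, 233, 373, 474, 509, 502, 503, 503, 506, 502, 481, 459, 448, 454, 450, 455, 476, 512, 533, 530, 527, 531, 545, 550, 534]
15 [221, 384, 478, 505, 500, 499, 502, 504, 505, 499, 480, 460, 447, 453, 451, 454, 466, 494, 510, 520, 526, 532, 548, 551, 536]
0 [211, 361, 476, 508, 501, 500, 501, 502, 503, 496, 469, 447, 451, 454, 451, 454, 466, 499, 509, 521, 528, 530, 546, 550, 535]
-15 [127, 123, 140, 268, 419, 492, 509, 505, 504, 497, 474, 447, 451, 455, 453, 459, 481, 528, 534, 531, 527, 529, 546, 551, 536]
-30 [116, 84, 79, 98, 114, 125, 128, 120, 160, 219, 296, 372, 467, 478, 487, 500, 508, 536, 540, 535, 531, 535, 550, 555, 543]
-45 [185, 206, 261, 309, 334, 355, 364, 275, 203, 144, 104, 59, 63, 58, 63, 70, 78, 77, 75, 77, 84, 107, 123, 131, 133]
-60 [192, 219, 277, 308, 319, 309, 282, 254, 270, 294, 323, 354, 354, 302, 174, 32, 46, 50, 82, 128, 169, 172, 169, 169, 170]
-75 [290, 284, 289, 288, 285, 277, 255, 217, 220, 239, 262, 280, 287, 293, 296, 293, 286, 276, 271, 277, 289, 294, 294, 292, 291]
-90 [295, 297, 296, 295, 288, 269, 207, 197, 222, 257, 281, 294, 299, 312, 321, 3
[... 645 characters left out ...]
241, 238, 239, 253, 294, 289, 282, 282, 286, 278, 243]
20 [196, 242, 304, 345, 364, 398, 432, 441, 410, 321, 232, 174, 201, 227, 237, 238, 250, 286, 295, 288, 279, 282, 282, 274, 250]
10 [195, 239, 316, 344, 356, 386, 423, 418, 357, 269, 242, 191, 198, 230, 242, 242, 274, 325, 372, 350, 339, 334, 319, 273, 246]
0 [199, 234, 289, 343, 353, 389, 421, 431, 405, 294, 207, 169, 211, 234, 237, 244, 274, 344, 362, 357, 349, 356, 403, 408, 333]
-10 [202, 238, 313, 335, 355, 383, 426, 435, 419, 342, 215, 169, 205, 232, 237, 235, 271, 331, 363, 354, 345, 356, 389, 411, 381]
-20 [197, 221, 258, 289, 289, 302, 318, 327, 318, 269, 196, 174, 193, 223, 238, 247, 282, 337, 368, 356, 353, 362, 392, 423, 390]
```

```bash
python3 - <<'E'
from geo import *
ca,sa=np.cos(np.radians(25)),np.sin(np.radians(25))
def prof(n,f,xs,y,z=0):
    I=cv2.imread(f"pics/{f}.png")
    p=proj(n,pose(.578,.0884,-.1024,[[x/1e3*ca+z*sa,y,.09-x/1e3*sa+z*ca] for x in xs])).astype(np.float32)
    if n=="side":p+=np.float32([1.6,-.5])
    print(n,f,y,z);print([(x,*c) for x,c in zip(xs,cv2.remap(I,p[:,0].reshape(1,-1),p[:,1].reshape(1,-1),1)[0].astype(int).tolist())])
R=list(range(-136,-166,-2))
for y in(-.006,.001,.008):prof("top","t8",R,y)
prof("side","s8",R,0,-.006)
prof("side","s8",R,0,.0)
for y in(.001,.012):prof("top","t6",list(range(30,60,2)),y)
prof("top","t8",list(range(-52,-80,-2)),-.006)
prof("side","s8",list(range(-40,-80,-2)),0,.006)
# sensitivities: tilt +5deg tip up about groove end bottom
for a in(25,22.5,20):
    t=np.radians(a);c=np.array([-.057*ca,0,.09+.057*sa]);d=np.array([np.cos(t),0,-np.sin(t)])
    P=pose(.578,.0884,-.1024,[c-.093*d,c-.043*d,c-.023*d,c+.102*d])
    print(a,proj("top",P).round(1).tolist(),(proj("side",P)+[1.6,-.5]).round(1).tolist())
E
```

```text
top t8 -0.006 0
[(-136, 42, 83, 131), (-138, 43, 83, 131), (-140, 44, 84, 131), (-142, 44, 84, 131), (-144, 43, 84, 131), (-146, 43, 84, 133), (-148, 43, 85, 135), (-150, 43, 85, 133), (-152, 40, 79, 123), (-154, 36, 69, 109), (-156, 39, 72, 112), (-158, 65, 115, 173), (-160, 73, 130, 194), (-162, 76, 134, 200), (-164, 77, 133, 202)]
top t8 0.001 0
[(-136, 49, 101, 159), (-138, 49, 100, 159), (-140, 50, 101, 160), (-142, 51, 101, 160), (-144, 51, 102, 161), (-146, 52, 104, 163), (-148, 52, 106, 167), (-150, 47, 95, 148), (-152, 42, 82, 128), (-154, 38, 72, 112), (-156, 40, 74, 114), (-158, 59, 106, 160), (-160, 72, 127, 190), (-162, 76, 133, 199), (-164, 76, 132, 200)]
top t8 0.008 0
[(-136, 50, 101, 160), (-138, 50, 101, 160), (-140, 50, 100, 158), (-142, 49, 100, 158), (-144, 49, 101, 159), (-146, 50, 102, 161), (-148, 51, 103, 161), (-150, 48, 97, 152), (-152, 44, 86, 135), (-154, 42, 80, 125), (-156, 57, 103, 158), (-158, 70, 124, 186), (-160, 75, 133, 198), (-162, 75, 132, 197), (-164, 76, 133, 199)]
side s8 0 -0.006
[(-136, 43, 80, 123), (-138, 42, 80, 124), (-140, 42, 80, 125)
[... 1624 characters left out ...]
, 61, 69, 78), (-52, 62, 72, 85), (-54, 62, 74, 89), (-56, 54, 87, 113), (-58, 48, 100, 136), (-60, 46, 106, 144), (-62, 46, 108, 147), (-64, 47, 108, 147), (-66, 47, 109, 148), (-68, 46, 108, 147), (-70, 46, 105, 143), (-72, 43, 94, 133), (-74, 38, 76, 115), (-76, 41, 79, 122), (-78, 43, 83, 128)]
25 [[205.2, 252.7], [208.6, 234.4], [209.9, 227.3], [217.6, 185.3]] [[299.4, 243.7], [283.8, 247.2], [277.7, 248.5], [241.3, 256.5]]
22.5 [[205.4, 253.4], [208.7, 234.7], [210.0, 227.4], [217.5, 184.4]] [[300.0, 244.9], [284.1, 247.7], [277.8, 248.8], [240.6, 255.3]]
20 [[205.6, 254.0], [208.7, 235.0], [210.0, 227.6], [217.4, 183.6]] [[300.5, 246.1], [284.3, 248.3], [277.9, 249.1], [240.0, 254.1]]
```

Both views agree that the file is pitched about 21° instead of 25°. The tip is 6–7 mm up against the stop, so I probably pressed the handle slightly low while pushing. I'll regrip near the handle end, clear of the knob, with a light squeeze, and reseat it.

{"op": "carry_out", "data": {
  "motion": [
    [[-0.003, 0.05, 0], -0.046],
    [[-0.003, 0.1, 0], -0.046],
    [[-0.003, 0.15, 0], -0.046],
    [[-0.003, 0.2, 0], -0.046],
    [[-0.003, 0.25, 0], -0.046],
    [[-0.003, 0.3, 0], -0.046],
    [[-0.003, 0.34, 0], -0.046],
    [[-0.003, 0.359, 0], -0.046],
    [[-0.003, 0.359, 0], -0.046],
    [[-0.003, 0.359, -0.04], -0.046],
    [[-0.003, 0.359, -0.08], -0.046],
    [[-0.003, 0.359, -0.1], -0.046],
    [[-0.003, 0.359, -0.1], -0.046]
  ],
  "grip": -0.2,
  "squeeze": 3
}}

```text
time: 21.8
position: [0.4548, 0.1015, 0.2466]
tool_rot: [-2.326, -2.109, 0.009]
ft_force: [-0.6, -0.4, -0.1]
grip_width: 0.601
```

{"op": "carry_out", "data": {
  "motion": [
    [[0, 0, -0.03], 0],
    [[0, 0, -0.06], 0],
    [[0, 0, -0.09], 0],
    [[0, 0, -0.115], 0],
    [[0, 0, -0.125], 0],
    [[0, 0, -0.125], 0],
    [[0, 0, -0.125], 0]
  ]
}}

```text
time: 22.5
position: [0.4582, 0.103, 0.1261]
tool_rot: [2.327, 2.109, 0.004]
ft_force: [0.7, -1.0, 0.8]
grip_width: 0.599
```

{"op": "carry_out", "data": {
  "motion": [
    [[0, 0, 0], 0],
    [[0, 0, 0], 0],
    [[0, 0, 0], 0],
    [[0, 0, 0], 0],
    [[0, 0, 0], 0],
    [[0, 0, 0], 0],
    [[0, 0, 0], 0],
    [[0, 0, 0], 0]
  ],
  "grip": 1,
  "squeeze": 3
}}

```text
time: 23.3
position: [0.457, 0.1027, 0.1244]
tool_rot: [-2.328, -2.11, 0.0]
ft_force: [-1.0, -0.5, 1.5]
grip_width: 0.303
```

{"op": "carry_out", "data": {
  "motion": [
    [[-0.001, 0.0001, 0.002], 0],
    [[-0.002, 0.0002, 0.005], 0],
    [[-0.0036, 0.0004, 0.009], 0],
    [[-0.0036, 0.0004, 0.014], 0],
    [[-0.0036, 0.0004, 0.018], 0],
    [[-0.0036, 0.0004, 0.018], 0],
    [[-0.0036, 0.0004, 0.018], 0],
    [[-0.0036, 0.0004, 0.018], 0]
  ]
}}

```text
time: 24.1
position: [0.453, 0.1032, 0.1421]
tool_rot: [-2.327, -2.11, 0.001]
ft_force: [-0.7, -1.2, -0.7]
grip_width: 0.301
```

```bash
cat > blade.py <<'E'
from bench import get_state, eyes
from geo import *
ca,sa=np.cos(np.radians(25)),np.sin(np.radians(25))
def W(x,z):return proj("side",pose(.578,.0884,-.1024,[[x*ca+z*sa,0,.09-x*sa+z*ca]]))[0]+[1.6,-.5]
def rep(f):
    I=eyes.get_image("side")["pixels"];cv2.imwrite(f"pics/{f}.png",I)
    for x in(.05,.045,.04,.03,.02,.01,0,-.01,-.02,-.03,-.07,-.08,-.09,-.1,-.11,-.12,-.13,-.14):
        p=W(x,0);u=int(round(p[0]));v=int(p[1]);print(int(round(x*1e3)),v-9,"%.1f"%p[1],I[v-9:v+8,u].astype(int).mean(1).round().astype(int).tolist())
E
python3 -c "
from blade import *
s=get_state();print(s['position'],s['ft_force'],s['time']);rep('s9')"
```

```text
[0.45298916 0.10324924 0.1421341 ] [-0.69365501 -1.20792433 -0.71670504] 24.1
50 247 256.8 [113, 105, 87, 75, 74, 69, 81, 93, 96, 101, 113, 121, 110, 85, 72, 89, 96]
45 247 256.5 [113, 104, 82, 73, 70, 70, 72, 72, 82, 101, 114, 122, 106, 73, 70, 75, 96]
40 247 256.2 [112, 113, 114, 102, 84, 86, 87, 87, 88, 103, 121, 122, 103, 61, 69, 77, 91]
30 246 255.6 [108, 106, 103, 99, 89, 85, 87, 79, 59, 62, 102, 121, 111, 81, 66, 74, 78]
20 245 255.0 [102, 103, 104, 106, 99, 84, 86, 79, 56, 44, 86, 121, 116, 93, 60, 69, 77]
10 245 254.3 [106, 105, 107, 102, 91, 87, 81, 55, 46, 63, 99, 120, 105, 61, 66, 73, 97]
0 244 253.7 [104, 104, 104, 102, 92, 85, 82, 63, 44, 62, 99, 121, 112, 82, 64, 71, 77]
-10 244 253.1 [105, 106, 105, 98, 84, 85, 75, 44, 45, 85, 120, 120, 104, 62, 66, 77, 93]
-20 243 252.5 [105, 105, 105, 99, 86, 84, 78, 49, 47, 64, 101, 120, 108, 71, 65, 73, 78]
-30 242 251.8 [104, 103, 104, 100, 91, 84, 79, 63, 62, 62, 91, 120, 111, 81, 63, 71, 76]
-70 240 249.2 [26, 25, 57, 91, 99, 101, 101, 97, 92, 83, 74, 64, 58, 66, 70, 72, 76]
-80 239 248.5 [25, 24, 23, 34, 62, 76, 58, 58, 59, 55, 54, 57, 69, 87, 102, 102, 100]
-90 238 247.9 [25, 26, 26, 22, 26, 40, 57, 59, 58, 54, 54, 50, 48, 57, 67, 65, 64]
-100 238 247.2 [25, 26, 25, 24, 27, 33, 45, 57, 57, 54, 50, 48, 54, 67, 67, 67, 68]
-110 237 246.5 [26, 27, 22, 23, 24, 23, 24, 37, 56, 55, 54, 47, 53, 65, 70, 69, 69]
-120 236 245.8 [32, 24, 21, 27, 23, 22, 21, 25, 25, 25, 23, 26, 22, 24, 44, 68, 67]
-130 236 245.1 [31, 27, 25, 24, 25, 24, 22, 25, 24, 26, 25, 25, 24, 24, 31, 49, 65]
-140 235 244.4 [32, 31, 30, 23, 25, 32, 45, 42, 22, 23, 24, 23, 25, 22, 24, 24, 44]
```

{"op": "carry_out", "data": {
  "motion": [
    [[0, 0, -0.003], 0],
    [[0, 0, -0.006], 0],
    [[0, 0, -0.009], 0],
    [[0, 0, -0.009], 0],
    [[0.0018, -0.0002, -0.0098], 0],
    [[0.0036, -0.0004, -0.0107], 0],
    [[0.0054, -0.0006, -0.0115], 0],
    [[0.0072, -0.0007, -0.0124], 0],
    [[0.009, -0.0009, -0.0132], 0],
    [[0.009, -0.0009, -0.0132], 0],
    [[0.009, -0.0009, -0.0132], 0]
  ]
}}

```text
time: 25.25
position: [0.462, 0.1021, 0.1289]
tool_rot: [-2.327, -2.11, 0.001]
ft_force: [-3.1, -1.4, 1.3]
grip_width: 0.302
```

```bash
python3 -c "
from blade import *
s=get_state();print(s['position'],s['ft_force'],s['time']);rep('s10')"
```

```text
[0.46202886 0.10212731 0.12894342] [-3.1408883  -1.40839471  1.30305832] 25.25
50 247 256.8 [113, 106, 87, 75, 73, 70, 81, 93, 96, 100, 113, 122, 112, 84, 73, 88, 97]
45 247 256.5 [112, 104, 83, 73, 70, 72, 71, 66, 60, 79, 108, 121, 107, 73, 71, 77, 96]
40 247 256.2 [113, 114, 113, 102, 84, 88, 76, 47, 52, 92, 121, 121, 103, 63, 69, 77, 91]
30 246 255.6 [109, 105, 102, 98, 90, 85, 79, 57, 46, 64, 102, 122, 111, 82, 65, 74, 78]
20 245 255.0 [103, 103, 105, 106, 99, 85, 87, 76, 46, 45, 87, 121, 115, 93, 61, 69, 76]
10 245 254.3 [106, 107, 106, 102, 91, 86, 80, 58, 45, 62, 100, 121, 105, 63, 66, 74, 96]
0 244 253.7 [104, 105, 105, 101, 91, 85, 82, 63, 44, 63, 100, 122, 111, 82, 64, 73, 76]
-10 244 253.1 [105, 105, 106, 99, 84, 85, 76, 49, 46, 85, 119, 120, 105, 62, 67, 76, 92]
-20 243 252.5 [105, 105, 104, 99, 86, 85, 79, 56, 45, 63, 99, 119, 108, 69, 64, 74, 80]
-30 242 251.8 [104, 103, 104, 102, 90, 85, 86, 80, 64, 68, 96, 120, 112, 83, 64, 72, 77]
-70 240 249.2 [24, 25, 22, 25, 26, 26, 53, 75, 58, 56, 54, 56, 61, 61, 65, 72, 74]
-80 239 248.5 [26, 25, 26, 25, 25, 24, 24, 30, 47, 59, 58, 54, 52, 51, 57, 67, 66]
-90 238 247.9 [33, 28, 23, 24, 24, 28, 26, 26, 21, 40, 57, 56, 53, 50, 52, 64, 66]
-100 238 247.2 [33, 32, 27, 24, 25, 22, 25, 24, 27, 32, 45, 54, 53, 49, 56, 67, 68]
-110 237 246.5 [41, 33, 32, 29, 24, 27, 24, 24, 26, 26, 24, 26, 22, 25, 23, 24, 39]
-120 236 245.8 [41, 41, 33, 33, 33, 25, 26, 23, 24, 25, 24, 27, 26, 25, 25, 24, 23]
-130 236 245.1 [55, 45, 41, 34, 33, 30, 25, 27, 36, 44, 38, 25, 25, 26, 22, 26, 26]
-140 235 244.4 [43, 41, 37, 33, 30, 29, 25, 27, 23, 24, 24, 27, 26, 26, 33, 51, 63]
```

The blade now shows an even height along its length and reaches the stop (−3 N along x). Releasing.

{"op": "carry_out", "data": {
  "motion": [
    [[0, 0, 0], 0],
    [[0, 0, 0], 0],
    [[0, 0, 0], 0],
    [[0, 0, 0], 0],
    [[0, 0, 0], 0]
  ],
  "grip": -0.2
}}

```text
time: 25.8
position: [0.4626, 0.1025, 0.1293]
tool_rot: [2.327, 2.11, 0.001]
ft_force: [-0.8, 0.3, 0.5]
grip_width: 0.587
```

{"op": "carry_out", "data": {
  "motion": [
    [[-0.003, 0, 0.01], 0],
    [[-0.006, 0, 0.03], 0],
    [[-0.006, 0, 0.06], 0],
    [[-0.006, 0, 0.1], 0],
    [[-0.006, 0, 0.15], 0],
    [[-0.006, 0, 0.2], 0],
    [[-0.006, 0, 0.22], 0],
    [[-0.006, -0.05, 0.22], 0],
    [[-0.006, -0.1, 0.22], 0],
    [[-0.006, -0.15, 0.22], 0],
    [[-0.006, -0.2, 0.22], 0],
    [[-0.006, -0.25, 0.22], 0],
    [[-0.006, -0.3, 0.22], 0],
    [[-0.006, -0.36, 0.22], 0],
    [[-0.006, -0.36, 0.22], 0],
    [[-0.006, -0.36, 0.22], 0]
  ]
}}

```text
time: 27.4
position: [0.4554, -0.2598, 0.3497]
tool_rot: [2.332, 2.104, -0.0]
ft_force: [0.1, 0.7, -0.7]
grip_width: 0.6
```

```bash
python3 - <<'E'
from blade import *
s=get_state();print(s['position'],s['ft_force'],s['time']);rep('s11')
A=eyes.get_image("top")["pixels"];cv2.imwrite("pics/t11.png",A)
def prof(xs,y):
    p=proj("top",pose(.578,.0884,-.1024,[[x/1e3*ca,y,.09-x/1e3*sa] for x in xs])).astype(np.float32)
    print([(x,c) for x,c in zip(xs,cv2.remap(A,p[:,0].reshape(1,-1),p[:,1].reshape(1,-1),1)[0].astype(int).sum(1).tolist())])
prof(list(range(-136,-166,-2)),.001);prof(list(range(-52,-80,-2)),-.006);prof(list(range(30,60,2)),.001)
print("lens change", np.abs(A[130:215,185:232].astype(int)-cv2.imread("pics/t8.png")[130:215,185:232]).mean())
# lens ring
g=cv2.cvtColor(A,6)[160:225,175:240];m=(g<45).astype(np.uint8);pts=np.argwhere(m)[:,::-1]
def r(p):return (np.hypot(*(pts-p[:2]).T)-p[2])
o=least_squares(r,[34,34,20],loss="cauchy");print("ring",o.x[:2]+[175,160],o.x[2],"target",proj("top",pose(.578,.0884,-.1024,[[0,0,.21]])))
E
```

```text
[ 0.45543685 -0.25981603  0.34970806] [ 0.11639177  0.74194105 -0.74900469] 27.4
50 247 256.8 [109, 102, 83, 72, 70, 65, 78, 90, 92, 97, 108, 118, 106, 82, 68, 84, 93]
45 247 256.5 [108, 100, 80, 70, 69, 68, 68, 63, 59, 76, 103, 118, 103, 70, 68, 72, 92]
40 247 256.2 [109, 109, 109, 99, 80, 83, 73, 44, 49, 89, 117, 117, 99, 58, 65, 75, 87]
30 246 255.6 [103, 102, 98, 94, 85, 81, 76, 54, 44, 61, 97, 117, 107, 78, 62, 70, 74]
20 245 255.0 [99, 99, 101, 101, 95, 81, 83, 74, 44, 43, 84, 117, 112, 89, 60, 66, 73]
10 245 254.3 [102, 101, 103, 99, 87, 82, 77, 56, 44, 60, 97, 117, 100, 60, 64, 72, 93]
0 244 253.7 [100, 101, 100, 97, 88, 81, 79, 61, 44, 60, 97, 117, 107, 78, 61, 69, 74]
-10 244 253.1 [102, 101, 102, 94, 80, 82, 74, 48, 46, 81, 115, 116, 100, 59, 66, 74, 88]
-20 243 252.5 [101, 100, 100, 95, 84, 82, 75, 53, 44, 60, 95, 115, 104, 69, 63, 71, 76]
-30 242 251.8 [99, 100, 100, 97, 87, 81, 82, 76, 62, 66, 92, 115, 106, 79, 61, 69, 74]
-70 240 249.2 [98, 98, 99, 96, 88, 71, 79, 80, 76, 72, 64, 71, 77, 62, 63, 71, 73]
-80 239 248.5 [100, 98, 98, 99, 93, 83, 82, 82, 81, 78, 72, 64, 57
[... 485 characters left out ...]
94, 85, 80, 84, 83, 81, 80, 72, 66, 58, 57, 80, 97]
[(-136, 282), (-138, 283), (-140, 283), (-142, 288), (-144, 289), (-146, 283), (-148, 264), (-150, 247), (-152, 228), (-154, 227), (-156, 305), (-158, 367), (-160, 399), (-162, 407), (-164, 408)]
[(-52, 381), (-54, 339), (-56, 285), (-58, 286), (-60, 290), (-62, 291), (-64, 286), (-66, 282), (-68, 282), (-70, 290), (-72, 270), (-74, 248), (-76, 235), (-78, 235)]
[(30, 451), (32, 451), (34, 452), (36, 452), (38, 451), (40, 448), (42, 449), (44, 462), (46, 484), (48, 501), (50, 505), (52, 498), (54, 510), (56, 491), (58, 398)]
lens change 0.6488110137672091
ring [208.54996155 195.02228752] 19.7462283828722 target [[208.16113373 194.05693583]]
```

```bash
python3 -c "
from bench import ticket
print(ticket.close_job())"
```

```text
the job is handed in; nothing more can be done
None
```

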